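Load the specimen tray by lid colour

TASK

Gather the three filled specimens for the lab run: stand the red-lidded cup, the blue-lidded cup and the violet-lidded pot in the grey tray, each in the round seat of the same colour as its lid. Keep them upright all the way, and leave the empty white-lidded cup, the small amber oil bottle and the petri dish standing where they are.

Things in the scene. Friction and masses are not known exactly. Their poses are not given: they have to be found in the camera images.
- tray: Shallow grey carrier tray, fixed to the desk, 264 mm along its x, 124 mm along its y, walls 4 mm thick with a rolled rim 20 mm above the desk, a steel grip bar sticking out 16 mm at each short end. Origin: centre of its underside on the desk; z up. A tall microscope stands close on its right. Three round coloured seats stand in a row along its x at -82, 0 and +82 mm.
- seat_red: Red round shallow seat (dish). Fixed in the tray in one of its three places (which one changes), so it moves with the tray; 70 mm outside, inner diameter 62 mm at the top and about 58 mm at the floor, rim 8 mm above its origin, inner floor 3 mm above its origin. Origin: centre of its underside, 6 mm above the desk; z up.
- seat_blue: Blue round shallow seat (dish). Fixed in the tray in one of its three places (which one changes), so it moves with the tray; 70 mm outside, inner diameter 62 mm at the top and about 58 mm at the floor, rim 8 mm above its origin, inner floor 3 mm above its origin. Origin: centre of its underside, 6 mm above the desk; z up.
- seat_violet: Violet round shallow seat (dish). Fixed in the tray in one of its three places (which one changes), so it moves with the tray; 70 mm outside, inner diameter 62 mm at the top and about 58 mm at the floor, rim 8 mm above its origin, inner floor 3 mm above its origin. Origin: centre of its underside, 6 mm above the desk; z up.
- red_cup: Specimen cup with a red screw lid, filled. Origin: centre of the underside, z up, stands upright on the desk. Clear tapered body about 40 mm across, lid (top 12 mm) 46 mm across, 58 mm high over all, about 50 g; loose.
- blue_cup: Specimen cup with a blue screw lid, filled. Origin: centre of the underside, z up, stands upright on the desk. Clear tapered body about 40 mm across, lid (top 12 mm) 46 mm across, 58 mm high over all, about 50 g; loose.
- violet_pot: Small clear pot with a violet lid and violet contents, 31 mm across, 57 mm high, about 50 g; loose. Origin: centre of the underside, z up.
- white_cup: Look-alike, not to be moved: empty specimen cup with a white screw lid. Origin: centre of the underside, z up, stands upright on the desk. Clear tapered body about 40 mm across, lid (top 12 mm) 46 mm across, 58 mm high over all, about 50 g; loose.
- amber_bottle: Look-alike, not to be moved: small amber oil bottle with a black cap, 26 mm across, 59 mm high; loose. Origin: centre of the underside, z up.
- petri: Not to be moved: round petri dish, clear with a cream filling and a clear lid, 60 mm across, 16 mm high; loose. Origin: centre of the underside, z up.
Things that resemble listed ones, but are neither listed nor needed, are in the scene too. Of the things like the violet_pot, leave any that is green; of the rest the smaller one is meant.

How it is judged:
By the outcome, as a careful person would: the job done as asked, in the order asked, and still so for the second after the job is handed in, with the robot touching nothing.
It also fails if it takes over 88 s, if anything falls off the work surface, if the arm or the gripper's body presses on something with over 40 N, if the wrist force passes 120 N, or if a joint passes its speed limit or range.

ROBOT

A 7-joint arm with a two-finger parallel gripper is mounted at the origin on a cart in front of the work surface, level with it; the furniture and walls round the work are solid. World frame = base frame: x ahead of the robot, y to its left, z up, the work surface at z = 0. Lengths are in mm, angles in rad, forces in N, time in s.
With the tool pointing down it reaches from about 350 to 900 mm from the base axis. Payload 8.1 kg.
Tool frame: the origin (TCP) lies midway between the tips of the shut fingers; the grasp point (between the pads) lies ctrl.grip_point_offset behind it (ctrl.grip_point_offset is the distance from the TCP to the grasp point, in mm); z points along the fingers, y is the line along which they close (so a half turn about z gives the same grasp; the last joint's range is limited). The gripper opens to 85 mm and grips with 20 to 120 N. Pads are 22 mm wide; open, the fingers measure 114 mm over their backs; the gripper's body (76 mm by 85 mm) begins 54 mm behind the grasp point. The pads swing forward as they close: fully open they stand 13 mm farther back than shut.
Start: joints at [1.145, 0.434, 0.025, 1.573, -0.012, 1.134, -0.075], TCP at [198.241, -592.741, 231.323] pointing down, gripper open.
Joint ranges: [-2.62, 2.62], [-0.44, 2.09], [-1.27, 1.32], [0.08, 2.57], [-1.32, 4.46], [0.12, 2], [-2.74, 2.74]. Speed limits (rad/s): [2.22, 2.22, 3.01, 3.01, 3.14, 3.14, 3.14].

INTERFACE

Orientations are given as a unit quaternion [w, x, y, z].
In Python, from bench import ctrl gives the robot as it stands. The module is installed in compiled form; this text tells all that it offers.
- The arm moves only by the tool drive_tool, never from a script. Its argument "increments" is a list of rows, each a list of 5 numbers: the closure, from -1 (fully open) to 1 (shut), then the shift along the world's x, y, z in units of 25 mm (1.0 is 25 mm), then the turn about the world's z in rad. In form: [[gripper, dx, dy, dz, turn], ...]. A call has 1 to 20 rows; each row shifts and turns the commanded pose from where the row before left it; what a row does not reach is not made up. A row lasts 1/12 s, in which the tool goes at most 41.7 mm and 7.16 degrees, less where a joint would pass 70% of its speed; a pose out of reach is approached as far as the arm can. A call is refused whole if a number of a shift passes 1 or a number of a turn 0.125, either way. A call with a gripper value outside its range is refused whole. The fingers move at their own pace and stop on an object; "newtons" is the grip in N (left out, the last holds). Time passes only in rows, so rows that do not move let the fingers close. It gives the time, the measured TCP pose, the force, the opening and the grip force at its end, in the units of the state.
- ctrl.get_state(): the state, without advancing time (a new reading comes with each control period).
- ctrl.get_image(name): name is "side" or "top" or "wrist"; returns (picture, depth): 420x560x3 uint8, blue, green, red; 420x560 float32, mm along the optical axis (not along the pixel's ray), 0 where there is no reading.
- ctrl.camera_params(name): a dict with "vertical_fov" (degrees; the focal length in pixels is half the picture's height over the tangent of half this angle, whatever the lens; pixels are square), "cx", "cy" (the principal point, pixels), "cam_to_world" (4x4, takes a point from camera to world coordinates). Camera axes: x right, y down, z forward; pixel columns grow to the right and rows downward; lengths in mm; the calibration is good to about 2 mm. The wrist camera is an equidistant fisheye: a pixel r from the principal point sees the ray r / f radians off the axis. A picture is of the moment at which its call begins: read the wrist's pose just before it. camera_params takes no time and is no camera call; for the wrist camera it gives the pose at the moment of the call.
- ctrl.hand_in(): hands the job in; it is judged then, once.
Trained networks look in the newest picture that a camera, given by its name, has taken for a name from the list of things; names that differ only in an ending like _2 or _b are one class to them, and where a whole thing is asked for, a point or a joint stands for the part that bears it (a point fixed in the world has none). Each returns a list of dicts, best first, with "p" (0 to 1); they miss things now and then, are a little off and sometimes report something else, mostly with a low value. They report only what shows in the picture. A call takes as long as a camera call. They do not tell look-alikes from the thing itself.
- ctrl.boxes_of(target, camera): "centre" ([x, y, z] in mm, in world coordinates, good to about 4 mm: the middle of the surface that is visible of it).
- ctrl.place_of(target, camera): "centre" ([x, y, z] in mm, in world coordinates, good to about 4 mm: a listed point, or the origin of a listed thing).
The state is a dict: "time": time; "joint_positions": joint angles; "joint_velocities": joint speeds; "joint_torque": joint torques, N m; "eef_pos": TCP position; "ee_rot": TCP orientation; "ft_force": force on the tool from outside, world axes, zero at the start; "wrist_torque": the same for the moment, N m; "opening": finger opening in mm; "grasp_force": force on a finger pad.
Only numpy, scipy, OpenCV 4.12 (cv2) and the standard library are available. Lean on these libraries where they do the work, as an engineer would, in place of code of your own. Each camera call takes 0.05 s, during which the arm holds its last target. There are 200 camera calls.

## Working session

There is one attempt and no reset: what is moved stays moved. The work goes in short steps, Python scripts to look and compute and a tool call to move; the robot and the scene stay as the last step left them, time stands still between calls to the robot, and variables do not carry over. Pictures are saved under pics/ and viewed, at most 14 in all, crops included, and the job is handed in when it is done.

Besides the shell and the picture viewer there is one more tool, called after "Emit:" as name(argument=value, ...) on one line, values as JSON. drive_tool: Moves the arm, as the interface text tells. Its arguments: {"type":"object","properties":{"increments":{"type":"array"},"newtons":{"type":"number"}},"required":["increments"]}

```bash
mkdir -p pics
python3 - <<'E'
from bench import ctrl
import cv2,numpy as np
s=ctrl.get_state();print({k:np.round(s[k],3) for k in("time","eef_pos","ee_rot","opening")},ctrl.grip_point_offset)
for n in("top","side"):
    im,d=ctrl.get_image(n);cv2.imwrite(f"pics/{n}0.png",im);np.save(f"pics/{n}0.npy",d)
    p=ctrl.camera_params(n);print(n,p["vertical_fov"],np.round(p["cam_to_world"],2).tolist())
    for t in("red_cup","violet_pot","amber_bottle","petri","seat_red","seat_blue","seat_violet","tray"):
        print(t,[(round(float(r["p"]),2),np.round(r["centre"]).tolist()) for r in ctrl.place_of(t,n)[:5]])
E
```

```text
{'time': np.float64(0.0), 'eef_pos': array([ 198.041, -592.244,  230.52 ]), 'ee_rot': array([-0.001,  0.987,  0.161, -0.   ]), 'opening': np.float64(85.111)} 18.700000000000003
top 47.29528986838514 [[0.03, -0.98, 0.2, 416.42], [-1.0, -0.03, 0.0, 53.07], [0.0, -0.2, -0.98, 887.51], [0.0, 0.0, 0.0, 1.0]]
red_cup [(0.61, [421.0, 229.0, -1.0])]
violet_pot [(0.82, [532.0, 70.0, 1.0]), (0.79, [730.0, -84.0, 2.0]), (0.67, [790.0, -110.0, 2.0])]
amber_bottle [(0.58, [414.0, 145.0, 3.0])]
petri [(0.7, [512.0, 153.0, -0.0]), (0.6, [513.0, 237.0, 1.0])]
seat_red [(0.94, [458.0, -77.0, 8.0])]
seat_blue []
seat_violet [(0.88, [539.0, -72.0, 4.0])]
tray []
side 45.33370580435567 [[-0.81, -0.21, 0.55, 34.27], [-0.59, 0.25, -0.77, 878.15], [0.02, -0.95, -0.33, 395.77], [0.0, 0.0, 0.0, 1.0]]
red_cup [(0.92, [421.0, 231.0, 3.0]), (0.39, [538.0, -70.0, 6.0])]
violet_pot [(0.83, [728.0, -84.0, -4.0]), (0.71, [792.0, -106.0, -2.0]), (0.67, [536.0, 71.0, 2.0])]
amber_bottle [(0.77, [414.0, 145.0, 4.0])]
petri [(0.83, [515.0, 240.0, -1.0])]
seat_red [(0.82, [457.0, -79.0, 5.0])]
seat_blue [(0.73, [622.0, -64.0, 3.0])]
seat_violet [(0.79, [537.0, -72.0, 5.0])]
tray [(0.63, [538.0, -73.0, -7.0])]
```

View pics/top0.png

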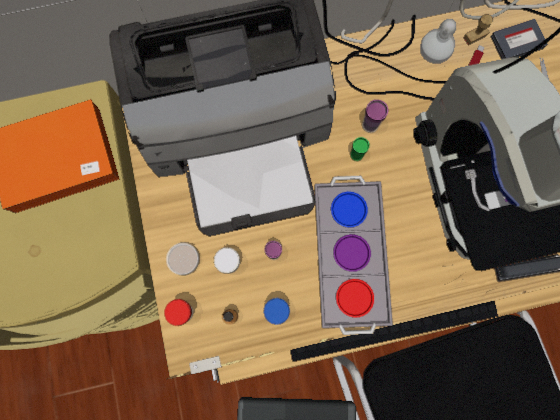

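View pics/side0.png

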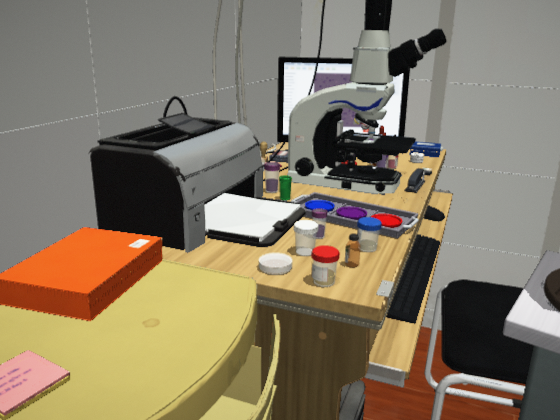

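The top view shows the red cup at (178,312), blue cup (277,311) and small violet pot (274,249). The white cup is at (227,260), amber bottle (229,315) and petri dish (183,258). The seats are blue (349,210), violet (351,253) and red (354,298). The large violet pot at (375,113) and the green one stay. The side view agrees.

```bash
cat > h.py <<'E'
import cv2,numpy as np
from bench import ctrl
def cloud(n,d):
    p=ctrl.camera_params(n);H,W=d.shape;f=H/2/np.tan(np.radians(p["vertical_fov"])/2)
    u,v=np.meshgrid(np.arange(W),np.arange(H))
    P=np.stack([(u-p["cx"])*d/f,(v-p["cy"])*d/f,d,np.ones_like(d)],-1)@np.array(p["cam_to_world"]).T
    return P[...,:3]
E
python3 - <<'E'
from h import *
im=cv2.imread("pics/top0.png");d=np.load("pics/top0.npy");P=cloud("top",d)
ok=d>0
for n,(u,v) in dict(red=(178,312),blue=(277,311),vio=(274,249),white=(227,260),amber=(229,315),petri=(183,258),sb=(349,210),sv=(351,253),sr=(354,298)).items():
    Q=P[v-22:v+23,u-22:u+23].reshape(-1,3);o=ok[v-22:v+23,u-22:u+23].ravel()
    z0=np.median(P[v-2:v+3,u-2:u+3,2])
    if n[0]=='s':
        col=im[v-22:v+23,u-22:u+23].reshape(-1,3).astype(int);o&=(col.max(1)-col.min(1)>70)
        m=o&(abs(Q[:,2]-10)<8)
    else:m=o&(abs(Q[:,2]-z0)<5)
    q=Q[m];(c,r)=cv2.minEnclosingCircle(q[:,:2].astype(np.float32))
    print(n,round(z0,1),"mid",np.round((np.percentile(q,2,0)+np.percentile(q,98,0))/2,1),"circ",np.round(c,1),round(r,1),m.sum())
# obstacle heights: max z per 40mm cell
for x in range(380,760,40):
    print(x,[int(P[ok&(P[...,0]>x)&(P[...,0]<x+40)&(P[...,1]>y)&(P[...,1]<y+40)][:,2].max(initial=-99)) for y in range(-300,320,40)])
E
```

```text
red 57.9 mid [419.9 232.   57.3] circ [420.  232.2] 22.6 547
blue 58.0 mid [426.9  63.6  57.3] circ [427.   63.5] 22.5 547
vio 49.0 mid [532.2  72.8  49.7] circ [532.7  73.4] 15.3 203
white 57.2 mid [511.  153.   56.9] circ [511.4 153.8] 22.9 517
amber 58.2 mid [415.1 145.5  57.4] circ [415.1 145.4] 8.5 80
petri 15.6 mid [515.9 239.1  15.2] circ [516.3 239.5] 30.2 851
sb 8.0 mid [619.2 -65.3   9.6] circ [619.9 -66.1] 36.0 1041
sv 7.9 mid [538.  -71.6   9.9] circ [537.4 -71.4] 33.9 930
sr 7.7 mid [455.4 -76.5   9.9] circ [455.7 -77.3] 35.2 1172
380 [-99, -99, -2, 19, 23, 24, 24, 22, 61, 61, 60, 60, 60, 62, 2, -99]
420 [2, 3, 3, 19, 23, 15, 17, 23, 61, 61, 43, 60, 60, 61, 3, -34]
460 [125, 127, 4, 3, 22, 15, 15, 22, 4, 4, 58, 60, 16, 18, 19, 20]
500 [130, 129, 3, 2, 21, 16, 16, 21, 57, 57, 59, 61, 18, 19, 19, 21]
540 [310, 129, 3, 3, 21, 15, 16, 21, 3, 57, 44, 42, 35, 18, 3, 21]
580 [358, 269, 128, 2, 21, 16, 17, 26, 33, 31, 42, 36, 35, 34, 3, 11]
620 [360, 359, 130, 3, 20, 16, 14, 34, 33, 33, 32, 32, 34, 35, 3, 3]
660 [359, 304, 136, 4, 21, 22, 22, 36, 33, 32, 92, 119, 152, 163, 173, 174]
700 [267, 265, 70, 3, 2, 58, 4, 91, 149, 167, 178, 183, 185, 188, 190, 189]
740 [377, 302, 230, 62, 75, 74, 160, 180, 185, 187, 203, 204, 206, 198, 198, 196]
```

Emit:
drive_tool(increments=[[-1,0.4,0.98,0,-0.0127],[-1,0.4,0.98,0,-0.0127],[-1,0.4,0.98,0,-0.0127],[-1,0.4,0.98,0,-0.0127],[-1,0.4,0.98,0,-0.0127],[-1,0.4,0.98,0,-0.0127],[-1,0.4,0.98,0,-0.0127],[-1,0.4,0.98,0,-0.0127],[-1,0.4,0.98,0,-0.0127],[-1,0.4,0.98,0,-0.0127],[-1,0.4,0.98,0,-0.0127],[-1,0.4,0.98,0,-0.0127],[-1,0.4,0.98,0,-0.0127],[-1,0.4,0.98,0,-0.0127],[-1,0.4,0.98,0,-0.0127],[-1,0.4,0.98,0,-0.0127],[-1,0.4,0.98,0,-0.0127],[-1,0.4,0.98,0,-0.0127],[-1,0.4,0.98,0,-0.0127],[-1,0.4,0.98,0,-0.0127]], newtons=25)

```text
time: 2.57
eef_pos: [398.6, -101.5, 231.6]
ee_rot: [0.0, 0.999, 0.034, 0.0]
ft_force: [0.5, 0.9, 0.2]
opening: 85.1
grasp_force: 0.0
```

Emit:
drive_tool(increments=[[-1,0.061,0.953,-0.23,0],[-1,0.061,0.953,-0.23,0],[-1,0.061,0.953,-0.23,0],[-1,0.061,0.953,-0.23,0],[-1,0.061,0.953,-0.23,0],[-1,0.061,0.953,-0.23,0],[-1,0.061,0.953,-0.23,0],[-1,0.061,0.953,-0.23,0],[-1,0.061,0.953,-0.23,0],[-1,0.061,0.953,-0.23,0],[-1,0.061,0.953,-0.23,0],[-1,0.061,0.953,-0.23,0],[-1,0.061,0.953,-0.23,0],[-1,0.061,0.953,-0.23,0],[-1,0,0,0,0],[-1,0,0,0,0]])

```text
time: 3.9
eef_pos: [419.2, 231.9, 150.6]
ee_rot: [-0.0, 0.999, 0.036, -0.0]
ft_force: [0.5, -0.5, -0.3]
opening: 85.2
grasp_force: 0.0
```

Emit:
drive_tool(increments=[[-1,0.03,0,-0.7,0],[-1,0,0,-0.7,0],[-1,0,0,-0.7,0],[-1,0,0,-0.7,0],[-1,0,0,-0.7,0],[-1,0,0,-0.7,0],[-1,0,0,-0.48,0],[-1,0,0,-0.2,0],[-1,0,0,0,0],[0,0,0,0,0],[0.5,0,0,0,0],[1,0,0,0,0],[1,0,0,0,0],[1,0,0,0,0],[1,0,0,0,0],[1,0,0,0,0],[1,0,0,0,0],[1,0,0,0,0]], newtons=25)

```text
time: 5.4
eef_pos: [421.0, 231.1, 29.7]
ee_rot: [-0.0, 0.999, 0.034, 0.001]
ft_force: [-0.1, -0.3, 7.4]
opening: 42.8
grasp_force: 24.5
```

Run:
```python
from h import *
im,d=ctrl.get_image("side");cv2.imwrite("pics/s1.png",cv2.resize(im[180:320,230:430],None,fx=3,fy=3))
print(ctrl.get_state()["eef_pos"])
```

```text
[421.01985058 231.04855043  29.72024304]
```

View pics/s1.png

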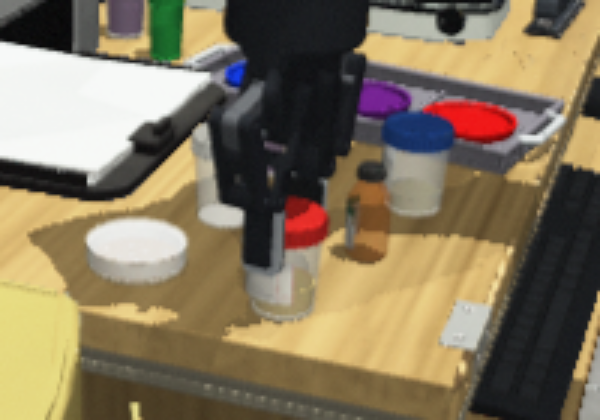

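Fingers straddle the red cup at about (285,240) in the crop; it stands upright and the neighbours are untouched.

Emit:
drive_tool(increments=[[1,0,0,0.2,0],[1,0,0,0.5,0],[1,0,0,0.7,0],[1,0,0,0.7,0],[1,0,0,0.7,0],[1,0,0,0.7,0],[1,0,0,0.5,0],[1,0,0,0.3,0],[1,0,0,0,0],[1,0,0,0,0]])

```text
time: 6.28
eef_pos: [420.4, 230.7, 136.4]
ee_rot: [-0.0, 0.999, 0.034, 0.0]
ft_force: [-0.2, 0.4, -1.1]
opening: 42.2
grasp_force: 25.5
```

Run:
```python
from h import *
im,d=ctrl.get_image("side");cv2.imwrite("pics/s2.png",cv2.resize(im[100:320,230:430],None,fx=2.5,fy=2.5))
P=cloud("side",d)
h=cv2.cvtColor(im,cv2.COLOR_BGR2HSV)
m=((h[...,0]<8)|(h[...,0]>172))&(h[...,1]>150)&(h[...,2]>90)&(P[...,1]>150)&(d>0)
print(m.sum(),np.percentile(P[m],[2,98],axis=0))
print([ (r["p"],r["centre"]) for r in ctrl.place_of("red_cup","side")])
```

```text
246 [[396.69274918 214.88510269  28.10924209]
 [708.10479094 540.34248116 167.51826153]]
[(0.93, [415.0, 233.1, 107.0]), (0.68, [510.9, 150.6, -1.3])]
```

View pics/s2.png

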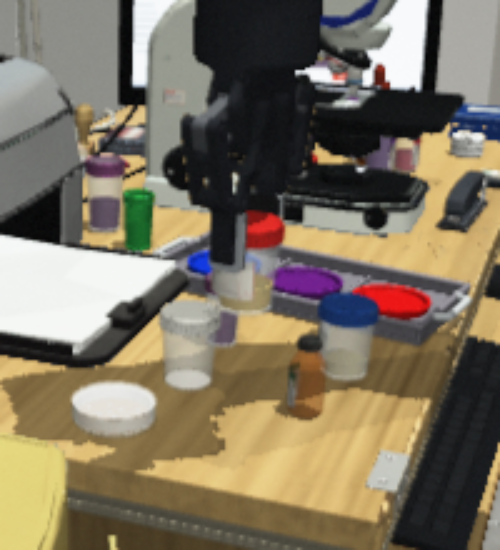

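The red cup hangs upright at (250,260) in the crop; nothing else moved. Carrying it to the red seat.

Emit:
drive_tool(increments=[[1,0.05,-0.4,0,0],[1,0.1,-0.8,0,0],[1,0.11,-0.9,0,0],[1,0.11,-0.9,0,0],[1,0.11,-0.9,0,0],[1,0.11,-0.9,0,0],[1,0.11,-0.9,0,0],[1,0.11,-0.9,0,0],[1,0.11,-0.9,0,0],[1,0.11,-0.9,0,0],[1,0.11,-0.9,0,0],[1,0.11,-0.9,0,0],[1,0.11,-0.9,0,0],[1,0.1,-0.8,0,0],[1,0.05,-0.4,0,0],[1,0,0,0,0],[1,0,0,0,0]])

```text
time: 7.8
eef_pos: [457.6, -76.5, 135.9]
ee_rot: [-0.0, 0.999, 0.034, -0.0]
ft_force: [-0.3, 0.1, -0.6]
opening: 42.6
grasp_force: 25.5
```

Run:
```python
from h import *
print(ctrl.get_state()["eef_pos"])
for n in("side","top"):
    im,d=ctrl.get_image(n)
    for t in("red_cup","seat_red"): print(n,t,[ (round(r["p"],2),np.round(r["centre"],1).tolist()) for r in ctrl.place_of(t,n)])
```

```text
[457.61060212 -76.50970896 135.89238341]
side red_cup [(0.88, [451.8, -76.9, 109.7])]
side seat_red [(0.78, [456.2, -77.2, 6.6])]
top red_cup []
top seat_red [(0.61, [452.7, -80.4, 3.0])]
```

Emit:
drive_tool(increments=[[1,0,0,-0.3,0],[1,0,0,-0.6,0],[1,0,0,-0.7,0],[1,0,0,-0.7,0],[1,0,0,-0.6,0],[1,0,0,-0.4,0],[1,0,0,-0.25,0],[1,0,0,-0.12,0],[1,0,0,-0.08,0],[1,0,0,0,0],[1,0,0,0,0]])

```text
time: 9.02
eef_pos: [458.5, -76.7, 43.0]
ee_rot: [0.0, 0.999, 0.034, 0.0]
ft_force: [-0.3, -0.0, -1.3]
opening: 42.3
grasp_force: 25.5
```

Creep down until contact.

Emit:
drive_tool(increments=[[1,-0.04,0,-0.06,0],[1,0,0,-0.06,0],[1,0,0,0,0],[1,0,0,0,0]])

```text
time: 9.35
eef_pos: [457.1, -76.8, 39.7]
ee_rot: [0.0, 0.999, 0.034, 0.0]
ft_force: [-0.5, -0.3, -1.4]
opening: 42.5
grasp_force: 25.5
```

Emit:
drive_tool(increments=[[1,0,0,-0.04,0],[1,0,0,0,0],[1,0,0,0,0]])

```text
time: 9.6
eef_pos: [457.3, -76.7, 38.8]
ee_rot: [0.0, 0.999, 0.034, 0.0]
ft_force: [-0.7, -0.1, 3.2]
opening: 42.6
grasp_force: 25.7
```

Emit:
drive_tool(increments=[[0.3,0,0,0,0],[0,0,0,0,0],[-0.4,0,0,0,0],[-1,0,0,0,0],[-1,0,0,0,0],[-1,0,0,0,0],[-1,0,0,0.3,0],[-1,0,0,0.6,0],[-1,0,0,0.8,0],[-1,0,0,0.8,0],[-1,0,0,0.8,0],[-1,0,0,0.7,0],[-1,0,0,0.4,0],[-1,-0.2,0.9,0,0],[-1,-0.2,0.95,0,0],[-1,-0.2,0.95,0,0],[-1,-0.2,0.95,0,0],[-1,-0.2,0.95,0,0],[-1,-0.2,0.9,0,0],[-1,0,0,0,0]])

```text
time: 11.27
eef_pos: [426.0, 67.7, 148.9]
ee_rot: [-0.001, 0.999, 0.037, 0.0]
ft_force: [-0.2, 0.5, 0.5]
opening: 85.1
grasp_force: 0.0
```

Run:
```python
from h import *
print(ctrl.get_state()["eef_pos"])
for n in("side","top"):
    im,d=ctrl.get_image(n)
    if n=="side":cv2.imwrite("pics/s3.png",cv2.resize(im[100:320,230:430],None,fx=2.5,fy=2.5))
    for t in("red_cup","seat_red"): print(n,t,[ (round(r["p"],2),np.round(r["centre"],1).tolist()) for r in ctrl.place_of(t,n)])
```

```text
[425.99340273  67.70159922 148.88720589]
side red_cup [(0.93, [455.6, -77.8, 12.5])]
side seat_red [(0.5, [458.8, -78.0, 2.6])]
top red_cup [(0.75, [456.4, -79.5, 6.3])]
top seat_red [(0.86, [455.3, -75.8, 2.4])]
```

View pics/s3.png

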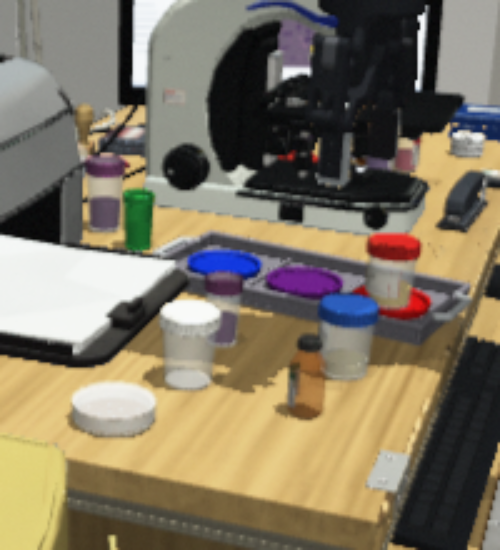

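The red cup stands upright in the red seat, at (393,275) in the crop. Next is the blue cup.

Emit:
drive_tool(increments=[[-1,0.04,-0.1,-0.4,0],[-1,0,-0.06,-0.7,0],[-1,0,0,-0.7,0],[-1,0,0,-0.7,0],[-1,0,0,-0.7,0],[-1,0,0,-0.7,0],[-1,0,0,-0.58,0],[-1,0,0,-0.3,0],[-1,0,0,0,0],[0,0,0,0,0],[0.5,0,0,0,0],[1,0,0,0,0],[1,0,0,0,0],[1,0,0,0,0],[1,0,0,0,0],[1,0,0,0,0],[1,0,0,0,0],[1,0,0,0,0]], newtons=25)

```text
time: 13.07
eef_pos: [428.8, 59.4, 29.8]
ee_rot: [-0.0, 0.999, 0.034, 0.001]
ft_force: [-0.1, 0.0, 6.5]
opening: 43.2
grasp_force: 24.8
```

Emit:
drive_tool(increments=[[1,0,0,0.2,0],[1,0,0,0.5,0],[1,0,0,0.7,0],[1,0,0,0.7,0],[1,0,0,0.7,0],[1,0,0,0.7,0],[1,0,0,0.6,0],[1,0,0,0.4,0],[1,0,0,0.3,0],[1,0,0,0,0],[1,0,0,0,0]])

```text
time: 13.98
eef_pos: [428.1, 59.2, 149.0]
ee_rot: [0.0, 0.999, 0.034, 0.0]
ft_force: [-0.2, -0.4, -0.9]
opening: 43.0
grasp_force: 25.5
```

Run:
```python
from h import *
print(ctrl.get_state()["eef_pos"])
for n in("side","top"):
    im,d=ctrl.get_image(n)
    for t in("blue_cup","seat_blue"): print(n,t,[ (round(r["p"],2),np.round(r["centre"],1).tolist()) for r in ctrl.place_of(t,n)])
```

```text
[428.06312934  59.17561654 148.99195944]
side blue_cup [(0.74, [423.1, 62.1, 119.5]), (0.44, [419.1, 146.4, 3.8]), (0.39, [538.9, -72.7, -0.1])]
side seat_blue [(0.78, [622.2, -67.1, 3.7])]
top blue_cup [(0.29, [536.3, -75.1, 3.8])]
top seat_blue [(0.89, [620.8, -68.6, 2.5])]
```

Emit:
drive_tool(increments=[[1,0.4,-0.26,0,0],[1,0.6,-0.4,0,0],[1,0.8,-0.52,0,0],[1,0.8,-0.52,0,0],[1,0.8,-0.52,0,0],[1,0.8,-0.52,0,0],[1,0.8,-0.52,0,0],[1,0.8,-0.52,0,0],[1,0.8,-0.52,0,0],[1,0.74,-0.44,0,0],[1,0.4,-0.26,0,0],[1,0,0,0,0],[1,0,0,0,0],[1,0,0,0,0]])

```text
time: 15.45
eef_pos: [621.0, -65.3, 148.6]
ee_rot: [-0.0, 0.999, 0.035, -0.001]
ft_force: [0.1, -0.1, -1.2]
opening: 43.0
grasp_force: 25.5
```

Run:
```python
from h import *
print(ctrl.get_state()["eef_pos"])
im,d=ctrl.get_image("side");cv2.imwrite("pics/s4.png",cv2.resize(im[100:320,230:430],None,fx=2.5,fy=2.5))
for t in("blue_cup","seat_blue"): print(t,[ (round(r["p"],2),np.round(r["centre"],1).tolist()) for r in ctrl.place_of(t,"side")])
```

```text
[621.01679023 -65.3466588  148.60801909]
blue_cup [(0.55, [619.3, -60.8, 118.8])]
seat_blue [(0.71, [621.1, -66.5, 5.5]), (0.44, [537.0, -72.8, 4.4])]
```

View pics/s4.png

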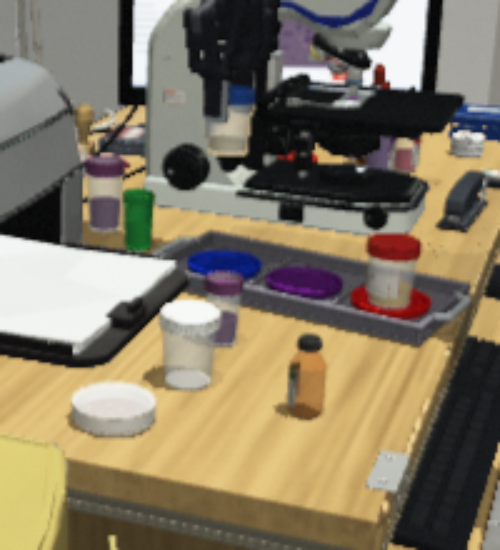

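The blue cup hangs upright at (230,125) in the crop, the tray is clear and the microscope well behind it.

Emit:
drive_tool(increments=[[1,0,0,-0.3,0],[1,0,0,-0.6,0],[1,0,0,-0.7,0],[1,0,0,-0.7,0],[1,0,0,-0.7,0],[1,0,0,-0.5,0],[1,0,0,-0.35,0],[1,0,0,-0.25,0],[1,0,0,-0.15,0],[1,0,0,-0.1,0],[1,0,0,0,0],[1,0,0,0,0]])

```text
time: 16.6
eef_pos: [622.0, -65.7, 40.9]
ee_rot: [0.0, 0.999, 0.034, 0.0]
ft_force: [-0.2, -0.7, -0.3]
opening: 42.9
grasp_force: 25.5
```

Emit:
drive_tool(increments=[[1,-0.03,0,-0.06,0],[1,0,0,0,0],[1,0,0,0,0]])

```text
time: 16.85
eef_pos: [621.0, -65.7, 39.1]
ee_rot: [0.0, 0.999, 0.034, 0.0]
ft_force: [0.1, 0.3, -0.3]
opening: 42.9
grasp_force: 25.5
```

Emit:
drive_tool(increments=[[1,0,0,-0.04,0],[1,0,0,0,0],[1,0,0,0,0]])

```text
time: 17.1
eef_pos: [621.7, -65.6, 38.9]
ee_rot: [0.0, 0.999, 0.034, 0.001]
ft_force: [-1.4, -0.7, 7.5]
opening: 43.0
grasp_force: 26.1
```

Emit:
drive_tool(increments=[[0.3,0,0,0,0],[0,0,0,0,0],[-0.3,0,0,0,0],[-0.5,0,0,0,0],[-0.5,0,0,0,0],[-0.5,0,0,0,0],[-0.5,0,0,0.3,0],[-0.5,0,0,0.6,0],[-0.5,0,0,0.8,0],[-0.5,0,0,0.8,0],[-0.5,0,0,0.8,0],[-0.5,0,0,0.7,0],[-0.5,0,0,0.4,0],[-0.5,-0.6,0.92,0,0],[-0.5,-0.6,0.92,0,0],[-0.5,-0.6,0.92,0,0],[-0.5,-0.6,0.92,0,0],[-0.5,-0.6,0.92,0,0],[-0.5,-0.56,0.92,0,0],[-0.5,0,0,0,0]])

```text
time: 18.77
eef_pos: [528.8, 78.0, 148.2]
ee_rot: [-0.001, 0.999, 0.038, -0.001]
ft_force: [-0.3, 0.9, -0.5]
opening: 64.1
grasp_force: 0.0
```

Emit:
drive_tool(increments=[[-0.5,0,0,0,0],[-0.5,0,0,0,0]])

```text
time: 18.93
eef_pos: [532.1, 71.8, 147.9]
ee_rot: [0.0, 0.999, 0.034, 0.0]
ft_force: [0.2, -0.1, -0.3]
opening: 63.8
grasp_force: 0.0
```

Run:
```python
from h import *
print(ctrl.get_state()["eef_pos"])
im,d=ctrl.get_image("side");cv2.imwrite("pics/s5.png",cv2.resize(im[100:320,230:430],None,fx=2.5,fy=2.5))
for t in("blue_cup","violet_pot"): print(t,[ (round(r["p"],2),np.round(r["centre"],1).tolist()) for r in ctrl.place_of(t,"side")])
im,d=ctrl.get_image("wrist");cv2.imwrite("pics/w5.png",im)
```

```text
[532.07264347  71.79168947 147.8816509 ]
blue_cup [(0.95, [618.6, -61.2, 8.5])]
violet_pot [(0.85, [792.6, -110.9, -2.3]), (0.62, [730.1, -80.9, -2.2]), (0.56, [534.9, 72.0, 4.0])]
```

View pics/s5.png

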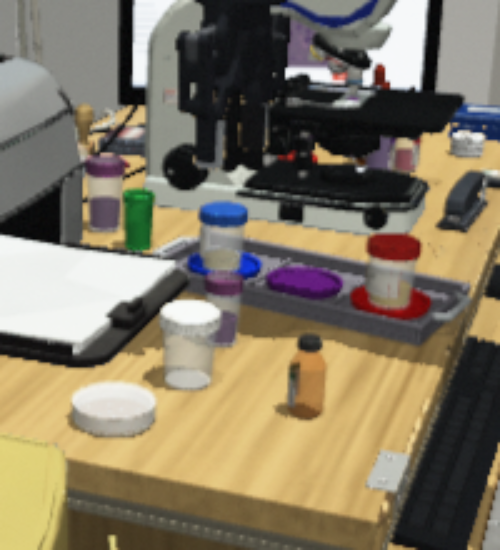

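View pics/w5.png

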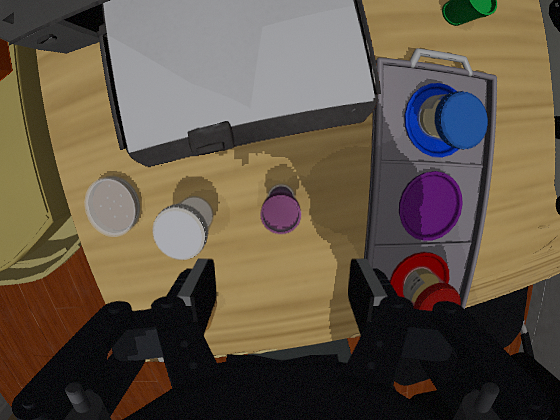

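The blue cup stands in the blue seat, at (223,240) in the side crop. In the wrist view the small pot (281,213) lies midway between the fingers, clear of the white cup (180,232).

Emit:
drive_tool(increments=[[-0.5,0,0.05,-0.4,0],[-0.5,0,0,-0.7,0],[-0.5,0,0,-0.7,0],[-0.5,0,0,-0.7,0],[-0.5,0,0,-0.7,0],[-0.5,0,0,-0.7,0],[-0.5,0,0,-0.6,0],[-0.5,0,0,-0.4,0],[-0.5,0,0,-0.2,0],[-0.5,0,0,0,0],[0,0,0,0,0],[0.3,0,0,0,0],[1,0,0,0,0],[1,0,0,0,0],[1,0,0,0,0],[1,0,0,0,0],[1,0,0,0,0],[1,0,0,0,0],[1,0,0,0,0]], newtons=25)

```text
time: 20.72
eef_pos: [532.6, 73.6, 21.1]
ee_rot: [0.0, 0.999, 0.034, 0.001]
ft_force: [-0.5, -1.2, 6.4]
opening: 28.2
grasp_force: 24.8
```

Emit:
drive_tool(increments=[[1,0,0,0.2,0],[1,0,0,0.5,0],[1,0,0,0.7,0],[1,0,0,0.7,0],[1,0,0,0.7,0],[1,0,0,0.7,0],[1,0,0,0.6,0],[1,0,0,0.4,0],[1,0,0,0.3,0],[1,0,0,0,0],[1,0,0,0,0]])

```text
time: 21.63
eef_pos: [531.7, 73.5, 140.1]
ee_rot: [0.0, 0.999, 0.034, -0.0]
ft_force: [-0.7, -0.6, -1.5]
opening: 28.8
grasp_force: 24.8
```

Run:
```python
from h import *
print(ctrl.get_state()["eef_pos"])
im,d=ctrl.get_image("side");cv2.imwrite("pics/s6.png",cv2.resize(im[100:320,230:430],None,fx=2.5,fy=2.5))
for t in("violet_pot","seat_violet"): print(t,[ (round(r["p"],2),np.round(r["centre"],1).tolist()) for r in ctrl.place_of(t,"side")])
```

```text
[531.70747292  73.45534323 140.1325493 ]
violet_pot [(0.8, [791.8, -109.0, -3.0]), (0.62, [531.4, 74.9, 119.4]), (0.6, [731.7, -84.6, -2.5])]
seat_violet [(0.67, [536.8, -70.4, 2.5])]
```

View pics/s6.png

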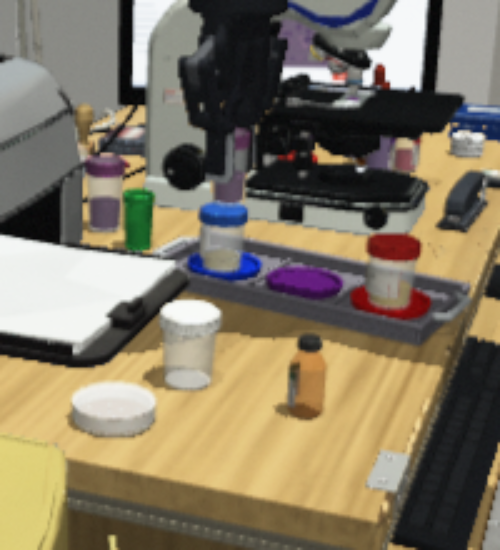

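The pot hangs upright at (230,180) in the crop. Carrying it to the violet seat.

Emit:
drive_tool(increments=[[1,0.03,-0.4,0,0],[1,0.03,-0.8,0,0],[1,0.03,-0.85,0,0],[1,0.03,-0.85,0,0],[1,0.03,-0.85,0,0],[1,0.03,-0.85,0,0],[1,0.03,-0.8,0,0],[1,0.03,-0.4,0,0],[1,0,0,0,0],[1,0,0,0,0],[1,0,0,0,0]])

```text
time: 22.7
eef_pos: [537.8, -70.0, 140.2]
ee_rot: [-0.0, 0.999, 0.035, -0.0]
ft_force: [-0.2, 0.7, -0.1]
opening: 28.6
grasp_force: 24.8
```

Run:
```python
from h import *
print(ctrl.get_state()["eef_pos"])
im,d=ctrl.get_image("side")
for t in("violet_pot","seat_violet"): print(t,[ (round(r["p"],2),np.round(r["centre"],1).tolist()) for r in ctrl.place_of(t,"side")])
```

```text
[537.79175107 -69.98598834 140.22680685]
violet_pot [(0.7, [727.5, -84.5, -4.0]), (0.63, [542.1, -70.9, 120.7]), (0.63, [791.5, -105.5, -3.6])]
seat_violet [(0.59, [540.6, -72.7, 5.6])]
```

Emit:
drive_tool(increments=[[1,0,-0.04,-0.3,0],[1,0,0,-0.6,0],[1,0,0,-0.7,0],[1,0,0,-0.7,0],[1,0,0,-0.7,0],[1,0,0,-0.5,0],[1,0,0,-0.4,0],[1,0,0,-0.2,0],[1,0,0,-0.12,0],[1,0,0,0,0],[1,0,0,0,0],[1,0,0,0,0]])

```text
time: 23.85
eef_pos: [538.4, -72.4, 35.5]
ee_rot: [0.0, 0.999, 0.034, 0.001]
ft_force: [-0.0, -0.4, 0.4]
opening: 28.6
grasp_force: 24.8
```

Emit:
drive_tool(increments=[[1,0,0,-0.05,0],[1,0,0,0,0],[1,0,0,0,0]])

```text
time: 24.1
eef_pos: [538.0, -72.5, 33.8]
ee_rot: [0.0, 0.999, 0.034, 0.0]
ft_force: [0.3, 1.0, -0.5]
opening: 28.7
grasp_force: 24.8
```

Emit:
drive_tool(increments=[[1,0,0,-0.06,0],[1,0,0,-0.04,0],[1,0,0,0,0],[1,0,0,0,0]])

```text
time: 24.43
eef_pos: [537.7, -72.4, 30.9]
ee_rot: [-0.0, 0.999, 0.034, -0.0]
ft_force: [1.0, -0.5, 0.6]
opening: 28.8
grasp_force: 24.8
```

Emit:
drive_tool(increments=[[1,0,0,-0.04,0],[1,0,0,0,0],[1,0,0,0,0]])

```text
time: 24.68
eef_pos: [538.0, -72.5, 30.2]
ee_rot: [0.0, 0.999, 0.034, 0.0]
ft_force: [0.1, -0.3, 2.5]
opening: 28.0
grasp_force: 24.8
```

Emit:
drive_tool(increments=[[0.4,0,0,0,0],[0.2,0,0,0,0],[-0.1,0,0,0,0],[-0.4,0,0,0,0],[-0.4,0,0,0,0],[-0.4,0,0,0,0],[-0.4,0,0,0,0],[-0.4,0,0,0.3,0],[-0.4,0,0,0.6,0],[-0.4,0,0,0.8,0],[-0.4,0,0,0.8,0],[-0.4,0,0,0.8,0],[-0.4,0,0,0.8,0],[-0.4,0,0,0.8,0],[-0.4,0,0,0.8,0],[-0.4,0,0,0.3,0],[-0.4,0,0,0,0],[-0.4,0,0,0,0]])

```text
time: 26.18
eef_pos: [537.7, -72.5, 180.0]
ee_rot: [0.0, 0.999, 0.034, 0.0]
ft_force: [-0.2, 0.7, -0.6]
opening: 60.2
grasp_force: 0.0
```

Run:
```python
from h import *
s=ctrl.get_state();print(s["time"],s["eef_pos"])
im,d=ctrl.get_image("side");cv2.imwrite("pics/s7.png",cv2.resize(im[100:320,230:430],None,fx=2.5,fy=2.5))
for t in("violet_pot","red_cup","amber_bottle","petri"): print(t,[ (round(r["p"],2),np.round(r["centre"],1).tolist()) for r in ctrl.place_of(t,"side")])
```

```text
26.1833 [537.7257435  -72.53304111 179.97790449]
violet_pot [(0.79, [728.3, -85.9, -3.3]), (0.77, [541.7, -73.5, 9.8]), (0.74, [791.0, -108.5, -3.1])]
red_cup [(0.86, [453.5, -78.0, 10.2])]
amber_bottle [(0.56, [414.5, 144.2, 3.0])]
petri [(0.7, [515.9, 237.5, -0.9])]
```

View pics/s7.png

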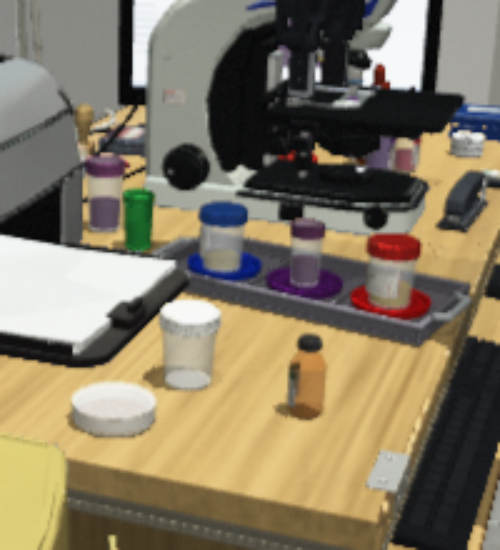

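All three stand upright in their seats: blue (223,240), violet (306,255) and red (393,275) in the crop. The white cup, amber bottle and petri dish are where they were.

```bash
python3 -c "
from bench import ctrl
print(ctrl.hand_in())"
```

```text
the job is handed in; nothing more can be done
None
```

The red-lidded cup, the blue-lidded cup and the violet-lidded pot stand upright in the seats of their own colours, the white cup, amber bottle and petri dish are unmoved, and the job was handed in at about 26 s; no verdict was returned.

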